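# Cover the instrument cassette and hold it up level

## Robot

A 6-joint arm with a two-finger parallel gripper is mounted at the origin on a cart in front of the work surface, level with it; the furniture and walls round the work are solid. World frame = base frame: x ahead of the robot, y to its left, z up, the work surface at z = 0. Lengths are in m, angles in degrees, forces in N, time in s.
With the tool pointing down it reaches from about 0.4 to 0.825 m from the base axis. Payload 7 kg.
Tool frame: the origin (TCP) lies on the centre line of the jaws, within the pads' length; the fingertips stand 19 mm ahead of it and the grasp point (between the pads) is the TCP (r.tip_extent is the distance from the TCP to the fingertips, in m); z points along the fingers, y is the line along which they close (so a half turn about z gives the same grasp; the last joint's range is limited). The gripper opens to 88 mm and grips with 3 to 60 N. Pads are 19 mm wide; open, the fingers measure 130 mm over their backs; the gripper's body (78 mm by 193 mm) begins 47 mm behind the grasp point.
Start: joints at [-50.529, 20.546, 0.682, 0, -70.136, -16.507], TCP at [0.263, -0.621, 0.246] pointing down, gripper open.
Joint ranges: [-176.03, 176.03], [-82.01, 121.73], [-58.28, 71.71], [-173.87, 95.51], [-174.79, -0.11], [-173.66, 173.66]. Speed limits (degrees/s): [136.94, 136.94, 172.46, 180, 180, 180].

## Interface

Orientations are given as [roll, pitch, yaw] about the fixed x, y, z axes, in that order (R = Rz(yaw) Ry(pitch) Rx(roll)).
In Python, from plant import r gives the robot as it stands. The module is installed in compiled form; this text tells all that it offers.
- The arm moves only by the tool jog_arm, never from a script. Its argument "deltas" is a list that holds one entry, the list of rows, each a list of 5 numbers: the opening, from -1 (shut) to 1 (fully open), then the shift along the world's x, y, z in cm, then the turn about the world's z in rad. In form: [[[claw, dx, dy, dz, turn], ...]]. A call has 1 to 8 rows; each row shifts and turns the commanded pose from where the row before left it; what a row does not reach is not made up. A row lasts 1/8 s, in which the tool goes at most 62.5 mm and 10.7 degrees, less where a joint would pass 70% of its speed; a pose out of reach is approached as far as the arm can. A call with a gripper value outside its range is refused whole. The fingers move at their own pace and stop on an object; "force" is the grip in N (left out, the last holds). Time passes only in rows, so rows that do not move let the fingers close. It gives the time, the measured TCP pose, the force, the opening and the grip force at its end, in the units of the state.
- r.get_state(): the state, without advancing time (a new reading comes with each control period).
- r.capture(name): name is "scene" or "top" or "wrist"; returns the picture (420x560x3 uint8, blue, green, red); there is no depth.
- r.camera_info(name): a dict with "fx", "fy", "cx", "cy" (pixels), "view" (4x4, takes a point from world to camera coordinates). Camera axes: x right, y up, looking along -z (the intrinsics and any distortion apply to the point x, -y, -z); pixel columns grow to the right and rows downward; lengths in m; the calibration is good to about 2 mm. A picture is of the moment at which its call begins: read the wrist's pose just before it. camera_info takes no time and is no camera call; for the wrist camera it gives the pose at the moment of the call.
- r.close_job(): hands the job in; it is judged then, once.
The state is a dict: "time_s": time; "joints": joint angles; "qd": joint speeds; "joint_torque": joint torques, N m; "tcp_pos": TCP position; "eef_rot": TCP orientation; "contact_force": force on the tool from outside, world axes, zero at the start; "moment": the same for the moment, N m; "gripper_width": finger opening in m; "gripper_force": force on a finger pad.
Only numpy, scipy, OpenCV 4.12 (cv2) and the standard library are available. Lean on these libraries where they do the work, as an engineer would, in place of code of your own. Each camera call takes 0.05 s, during which the arm holds its last target. There are 200 camera calls.

## Task

Pick up the loose grey cover by its black tab, lower it over the two locating pins of the small steel instrument cassette, blue end to blue end, until it lies flush all round, and let go of it. Then take the cassette itself (not the cover) by its two long sides at the middle, lift it off the worktop and finish holding it still and level, 10 to 20 cm above the clear front part of the worktop with the cover still flush, so that I can slide the steel tray under it. The cover is not latched, so keep the cassette level all the way, and leave everything else where it is.

Things in the scene. Friction and masses are not known exactly. Their poses are not given: they have to be found in the camera images.
- cassette: Open steel tub 210 (x) x 58 (y) mm, 0.35 to 0.65 kg, balanced about its middle. Origin: centre of its underside; z up. Seat (flat top of walls and end blocks) 26 mm above the origin, pins up to 40 mm. Grip its flat outer side walls, 4 to 26 mm up, across y. Blue end block at +x, grey at -x. Mirror, probe and tweezers fixed inside, below the seat.
- blue_pin (a point): foot of the thick pin (10 mm diameter, 14 mm tall, top 7 mm tapered to 5 mm) on the blue end block: on its axis at seat height, x = +95, y = 0, z = 26 mm in the cassette's frame; the cassette's axes
- slim_pin (a point): foot of the slim pin (6 mm diameter, 14 mm tall, top 7 mm tapered to 3 mm) on the grey end block: on its axis at seat height, x = -95, y = 0, z = 26 mm in the cassette's frame; the cassette's axes
- cover: Loose grey plate 213 (x) x 56 (y, rounded rim) x 5 mm, 0.11 to 0.18 kg, right way up. Origin: centre of the plate's underside, 4 mm up as it lies (on two blue bars below it, that hang inside the cassette when seated). Black grip tab at its middle, 40 (x) x 10 (y) mm, 5 to 31 mm above the origin; grip across y. Seated flush: origin 26 mm above the cassette's, axes parallel.
- blue_hole (a point): centre, at the cover's underside, of the round 12 mm hole with a blue ring and blue patches (for the thick pin), x = +95 mm in the cover's frame; the cover's axes
- slot_hole (a point): centre, at the cover's underside, of the plain slot 12 (x) x 8 (y) mm for the slim pin, x = -95 mm in the cover's frame; the cover's axes
- steel_tray: empty shallow steel instrument tray, 287 x 196 x 18 mm, near the steriliser; bystander
- dappen_dish: small eight-sided white glass dish, 37 mm across, 26 mm high; bystander
- red_marker: white marker pen with a red cap, 138 x 12 mm, lying flat; bystander
- indicator_tape: roll of white tape lying flat, 69 mm across, 20 mm high; bystander
- polish_paste: round ivory pot, 90 mm across, 32 mm high; bystander
- sachet_1: flat white sachet, 66 x 48 x 9 mm; bystander
- sachet_2: flat white sachet, 66 x 48 x 9 mm; bystander
- spore_test: small clear vial with a purple cap, lying flat, 48 x 10 mm; bystander

How it is judged:
By the outcome, as a careful person would: the job done as asked, in the order asked, and still so for the second after the job is handed in, while the arm keeps its last pose, push and grip.
It also fails if it takes over 48 s, if anything falls off the work surface, if the arm or the gripper's body presses on something with over 40 N, if the wrist force passes 120 N, or if a joint passes its speed limit or range.

## Working session

There is one attempt and no reset: what is moved stays moved. The work goes in short steps, Python scripts to look and compute and a tool call to move; the robot and the scene stay as the last step left them, time stands still between calls to the robot, and variables do not carry over. Pictures are saved under pics/ and viewed, at most 10 in all, crops included, and the job is handed in when it is done.

Besides the shell and the picture viewer there is one more tool, called after "Emit:" as name([rows], argument=value, ...), one row to a line, values as JSON. jog_arm: Moves the arm, as the interface text tells. Its arguments: {"type":"object","properties":{"deltas":{"type":"array"},"force":{"type":"number"}},"required":["deltas"]}

```bash
mkdir -p pics; python3 - <<'E'
from plant import r
import cv2,numpy as np
s=r.get_state();print(s)
for n in("scene","top"):
    i=r.camera_info(n);print(n,{k:np.round(v,4).tolist() if k=='view' else v for k,v in i.items()})
    cv2.imwrite(f"pics/{n}0.png",r.capture(n))
E
```

```text
{'time_s': 0.0, 'joints': array([-5.05280556e+01,  2.05907013e+01,  6.33662018e-01, -2.14426061e-02,
       -7.01345704e+01, -1.65079544e+01]), 'qd': array([-0.0433429 ,  0.09834697, -0.00857134,  0.07568826, -0.0543039 ,
       -0.0254122 ]), 'joint_torque': array([-3.28103924e-04, -5.82713020e+01,  2.93043941e+01,  6.99712202e+00,
        6.59991187e-03, -1.79769040e-04]), 'tcp_pos': array([ 0.26317195, -0.62108748,  0.24462593]), 'eef_rot': array([ 1.79906438e+02, -6.70694562e-03, -1.57043307e+02]), 'contact_force': array([ 0.21455357,  0.09305702, -0.13577142]), 'moment': array([-0.02162539,  0.00051142,  0.03428999]), 'gripper_force': 0.0, 'gripper_width': 0.08792478679640532}
scene {'fx': 398.371844117959, 'fy': 398.371844117959, 'cx': 279.53417824425094, 'cy': 208.35875748152114, 'view': [[-0.817, -0.576, -0.0272, 0.5002], [0.235, -0.3755, 0.8965, -0.1585], [-0.5266, 0.7261, 0.4421, -0.6877], [0.0, 0.0, 0.0, 1.0]]}
top {'fx': 420.00864051622034, 'fy': 420.00864051622034, 'cx': 287.5779598357356, 'cy': 209.26115742483324, 'view': [[0.0133, -0.9999, -0.0081, 0.0127], [0.9913, 0.0121, 0.1314, -0.5911], [-0.1313, -0.0098, 0.9913, -1.2205], [0.0, 0.0, 0.0, 1.0]]}
```

View pics/top0.png

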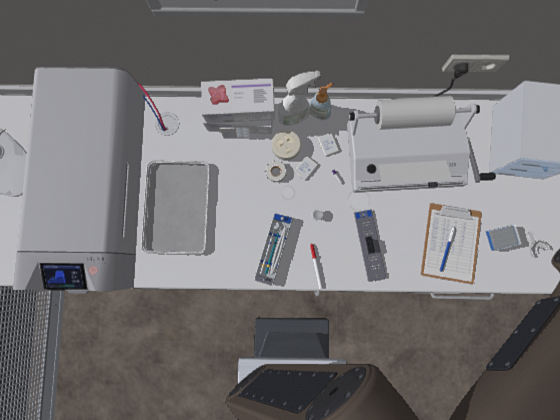

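View pics/scene0.png

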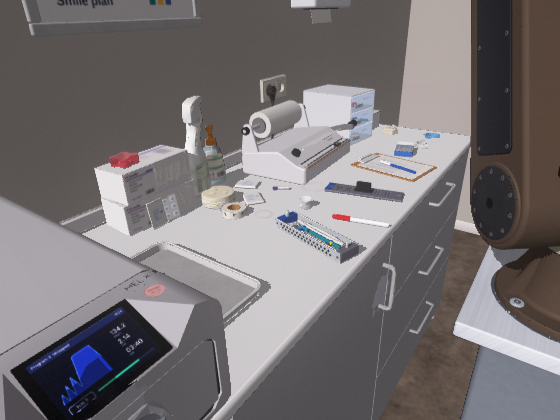

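The top view shows the cassette from (284,217), its blue end, to (270,282), and the cover from (363,213), its blue end, to (376,277) with its tab at (373,245). The scene view agrees. The cassette and cover both have their blue end away from the robot.

```bash
cat > h.py <<'E'
import numpy as np, cv2
from plant import r
def ray(i,u,v):
    V=np.array(i['view']);R=V[:3,:3]
    d=R.T@np.array([(u-i['cx'])/i['fx'],-(v-i['cy'])/i['fy'],-1.]);return -R.T@V[:3,3],d/np.linalg.norm(d)
def onz(i,p,z):
    o,d=ray(i,*p);return o+d*(z-o[2])/d[2]
def tri(obs):
    A=0;b=0
    for i,p in obs:
        o,d=ray(i,*p);P=np.eye(3)-np.outer(d,d);A=A+P;b=b+P@o
    return np.linalg.solve(A,b)
def proj(i,X):
    c=np.array(i['view'])@np.r_[X,1];return i['cx']-i['fx']*c[0]/c[2],i['cy']+i['fy']*c[1]/c[2]
E
python3 - <<'E'
from h import *
t=r.camera_info("top")
for n,p,z in[("cas blue",(284,217),.03),("cas grey",(270,282),.026),("cov blue",(363,213),.009),("cov grey",(376,277),.009),("tab",(373,245),.03),("pen",(312,246),.01),("pen2",(321,288),.01),("dish",(320,215),.02)]:
    print(n,onz(t,p,z).round(3))
s=r.get_state();i=r.camera_info("wrist")
V=np.array(i['view']);print(i['fx'],i['cx'],i['cy'],(-V[:3,:3].T@V[:3,3]).round(3),V[:3,:3].round(3))
im=r.capture("top")
cv2.imwrite("pics/crop.png",cv2.resize(im[190:300,240:400],None,fx=5,fy=5,interpolation=cv2.INTER_CUBIC))
E
```

```text
cas blue [0.568 0.031 0.03 ]
cas grey [0.375 0.07  0.026]
cov blue [ 0.586 -0.211  0.009]
cov grey [ 0.393 -0.248  0.009]
tab [ 0.488 -0.236  0.03 ]
pen [ 0.483 -0.055  0.01 ]
pen2 [ 0.358 -0.083  0.01 ]
dish [ 0.577 -0.078  0.02 ]
318.15954548729945 278.3010489877004 210.2975494107844 [ 0.2   -0.65   0.384] [[-0.39   0.921  0.001]
 [-0.89  -0.376 -0.258]
 [-0.237 -0.102  0.966]]
```

View pics/crop.png

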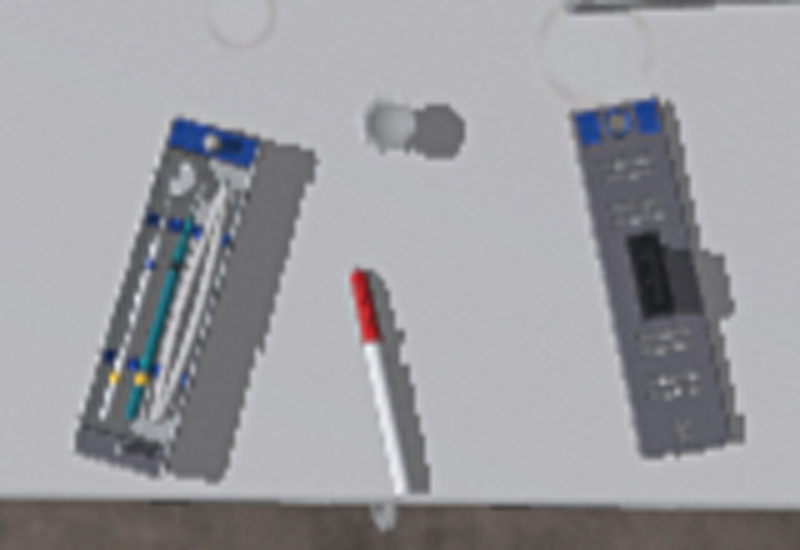

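The crop confirms the layout: the blue hole is at about (363,214), the tab at (370,245) and the thick pin at (283,218). I'm moving the wrist camera over the cover for a closer look.

Emit:
jog_arm([
  [[1,2.8,5.2,0,-0.026],[1,2.8,5.2,0,-0.026],[1,2.8,5.2,0,-0.026],[1,2.8,5.2,0,-0.026],[1,2.8,5.2,0,-0.026],[1,2.8,5.2,0,-0.026],[1,2.8,5.2,0,-0.026],[1,2.8,5.2,0,-0.026]],
])

```text
time_s: 1.15
tcp_pos: [0.4878, -0.2036, 0.2457]
eef_rot: [-180.0, 0.0, -169.0]
contact_force: [1.6, -1.2, 0.2]
gripper_width: 0.0879
gripper_force: 0.0
```

Emit:
jog_arm([
  [[1,0,0,0,0],[1,0,0,0,0]],
])

```text
time_s: 1.4
tcp_pos: [0.4872, -0.2052, 0.2453]
eef_rot: [180.0, -0.0, -168.9]
contact_force: [-0.4, -0.4, 0.5]
gripper_width: 0.0876
gripper_force: 0.0
```

```bash
cat > cap.py <<'E'
import sys,pickle
from h import *
n=sys.argv[1];i=r.camera_info("wrist");s=r.get_state();im=r.capture("wrist")
pickle.dump((i,s,im),open(n+".pkl","wb"));cv2.imwrite(f"pics/{n}.png",im)
print(s['time_s'],s['tcp_pos'].round(4),s['eef_rot'].round(2),s['joints'].round(1),abs(s['qd']).max().round(2))
E
python3 cap.py w1
```

```text
1.4 [ 0.4872 -0.2052  0.2453] [ 1.7999e+02 -4.0000e-02 -1.6888e+02] [ -1.6   6.8 -17.7  -0.  -65.6 -77.3] 1.76
```

Emit:
jog_arm([
  [[1,0,5,0,0],[1,0,5,0,0],[1,0,5,0,0],[1,0,5,0,0],[1,0,0,0,0],[1,0,0,0,0],[1,0,0,0,0]],
])

```text
time_s: 2.33
tcp_pos: [0.4872, -0.0069, 0.2455]
eef_rot: [-180.0, -0.0, -169.1]
contact_force: [-0.1, 0.5, 0.6]
gripper_width: 0.0876
gripper_force: 0.0
```

```bash
python3 cap.py w2
```

```text
2.325 [ 0.4872 -0.0069  0.2455] [-1.8000e+02 -2.0000e-02 -1.6908e+02] [  22.4    2.6  -22.3    0.   -65.1 -101.4] 0.27
```

View pics/w1.png

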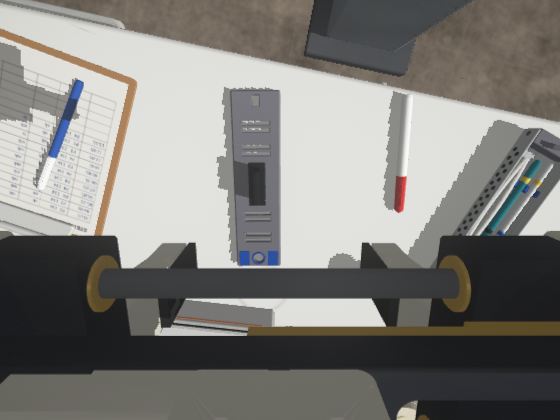

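View pics/w2.png

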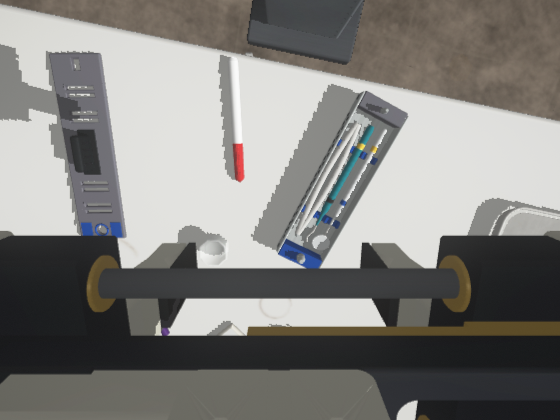

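w1 shows the whole cover: blue hole at (258,257), slot at (255,100), tab at (257,184). w2 shows the cover again (hole about (102,229), slot about (75,63)) and the cassette with its thick pin at about (299,257) and slim pin at about (376,107). I need one more viewpoint for the cassette.

Emit:
jog_arm([
  [[1,-1,5,0,0],[1,-1,5,0,0],[1,-1,2,0,0],[1,0,0,0,0],[1,0,0,0,0],[1,0,0,0,0]],
])

```text
time_s: 3.12
tcp_pos: [0.4576, 0.1136, 0.2455]
eef_rot: [-180.0, -0.0, -169.0]
contact_force: [1.1, 0.1, 0.6]
gripper_width: 0.0876
gripper_force: 0.0
```

```bash
python3 cap.py w3; python3 - <<'E'
import pickle,cv2,numpy as np
c=[]
a=pickle.load(open('w1.pkl','rb'))[2][80:275,215:295]
b=pickle.load(open('w2.pkl','rb'))[2][45:250,45:130]
d=pickle.load(open('w2.pkl','rb'))[2][85:275,270:415]
e=pickle.load(open('w3.pkl','rb'))[2][60:280,130:300]
W=np.zeros((600,800,3),np.uint8)
def put(x,im,s,y=0):
    im=cv2.resize(im,None,fx=s,fy=s,interpolation=cv2.INTER_CUBIC);W[y:y+im.shape[0],x:x+im.shape[1]]=im
put(0,a,2.0);put(160,b,2.0);put(340,d[:, :],1.5);put(560,e,1.4)
put(0,a[155:195],3,460);put(340,d[140:190,0:60],4,380);put(560,d[0:45,80:145],3.6,420)
cv2.imwrite('pics/m.png',W)
E
```

```text
3.125 [0.4576 0.1136 0.2455] [-1.7999e+02 -1.0000e-02 -1.6904e+02] [  37.9    1.   -24.     0.   -65.  -117. ] 0.13
```

View pics/m.png

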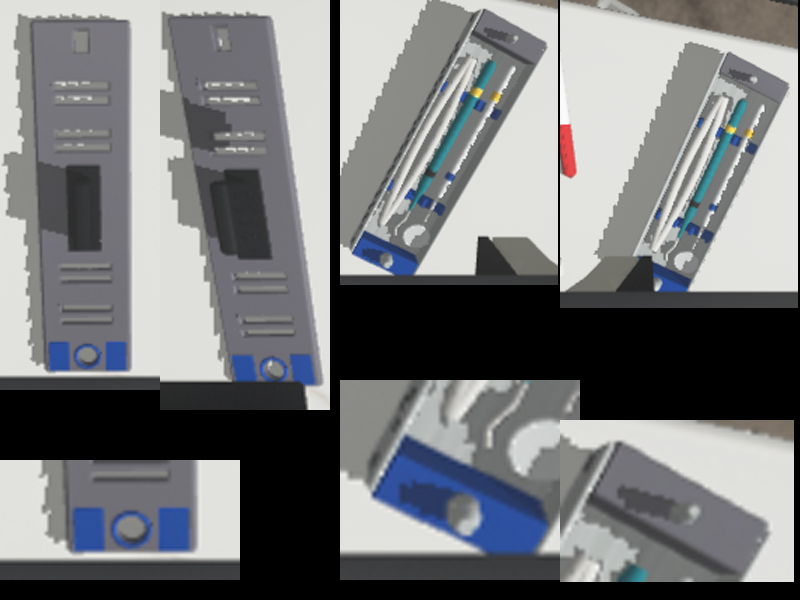

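View pics/w3.png

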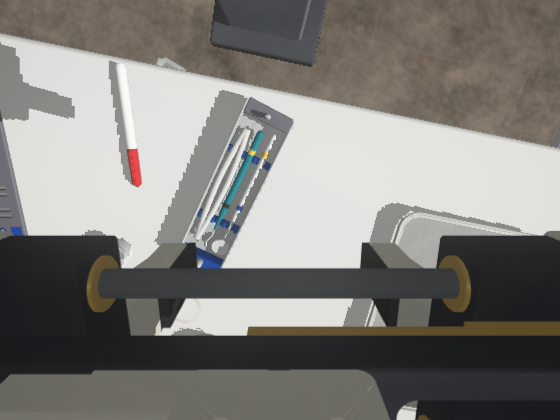

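The crops give clear pins and holes, but a finger hides the thick pin in w3. I'm taking one more view, turned in line with the cassette.

Emit:
jog_arm([
  [[1,2,-2,0,-0.13],[1,2,-2,0,-0.13],[1,2,-1,0,-0.13],[1,0,0,0,0],[1,0,0,0,0],[1,0,0,0,0]],
])

```text
time_s: 3.92
tcp_pos: [0.5169, 0.0646, 0.2457]
eef_rot: [180.0, 0.0, 168.8]
contact_force: [0.2, -0.5, -0.5]
gripper_width: 0.0877
gripper_force: 0.0
```

```bash
python3 cap.py w4; cat > m.py <<'E'
import pickle
from h import *
L={n:pickle.load(open(n+'.pkl','rb')) for n in('w1','w2','w3','w4')}
def blob(n,lo,hi,box):
    im=L[n][2];h=cv2.cvtColor(im,cv2.COLOR_BGR2HSV);m=cv2.inRange(h,lo,hi);k=np.zeros_like(m);x0,y0,x1,y1=box;k[y0:y1,x0:x1]=m[y0:y1,x0:x1]
    N,l,s,c=cv2.connectedComponentsWithStats(k);return [(s[j].tolist(),c[j].round(1).tolist()) for j in np.argsort(-s[1:,4])[:6]+1 if s[j,4]>8]
if __name__=="__main__":
  for n,b in(('w1',(215,80,295,268)),('w2',(45,45,130,238)),('w2',(270,85,415,272)),('w3',(150,60,300,262)),('w4',(150,40,450,270))):
    print(n,'blue',blob(n,(105,120,60),(130,255,255),b))
  for n,b in(('w1',(235,150,275,215)),('w2',(60,110,110,190))): print(n,'tab',blob(n,(0,0,0),(180,255,48),b))
E
python3 m.py; python3 - <<'E'
from m import *
im=L['w4'][2];i=L['w4'][0]
W=np.zeros((600,800,3),np.uint8);print()
W[:420,:560]=im
for k,p in enumerate([(0.568,.031,.03),(.379,.07,.03)]):
    u,v=proj(i,np.array(p));u=int(u);v=int(v);print(u,v)
    c=im[v-20:v+20,u-25:u+25];c=cv2.resize(c,None,fx=4.5,fy=4.5,interpolation=cv2.INTER_CUBIC);W[420:600,k*240:k*240+c.shape[1]]=c[:180]
cv2.imwrite('pics/m4.png',W)
E
```

```text
3.925 [0.5169 0.0646 0.2457] [179.99   0.   168.77] [  28.7    6.   -18.6   -0.   -65.5 -129.9] 0.29
w1 blue [([239, 251, 11, 14, 141], [244.4, 257.5]), ([268, 251, 10, 14, 140], [272.5, 257.5]), ([252, 252, 14, 12, 52], [258.2, 257.8])]
w2 blue [([110, 223, 12, 14, 141], [115.9, 229.3]), ([81, 223, 12, 13, 134], [86.7, 229.0]), ([95, 224, 14, 12, 57], [101.2, 229.7])]
w2 blue [([278, 239, 44, 30, 585], [300.0, 254.2]), ([322, 215, 9, 8, 50], [326.1, 219.0]), ([359, 152, 8, 7, 34], [362.6, 154.9]), ([313, 211, 8, 7, 32], [316.7, 214.4]), ([333, 221, 6, 7, 32], [335.7, 223.9]), ([371, 158, 6, 6, 24], [373.5, 160.5])]
w3 blue [([196, 248, 27, 14, 200], [206.7, 256.2]), ([220, 219, 9, 9, 55], [224.2, 223.2]), ([231, 225, 8, 8, 40], [234.6, 228.1]), ([252, 156, 7, 8, 38], [254.8, 159.7]), ([211, 216, 7, 6, 32], [214.2, 218.6]), ([264, 162, 6, 7, 29], [266.3, 165.3])]
w4 blue [([240, 221, 45, 20, 640], [262.1, 230.1]), ([268, 183, 9, 8, 60], [272.0, 186.3]), ([275, 107, 7, 7, 45], [277.9, 110.1]), ([281, 184, 7, 7, 37], [283.6, 186.8]), ([289, 108, 5, 7, 33], [291.0, 111.2]), ([258, 183, 6, 7, 32], [260.8, 185.7])]
w1 tab [([249, 165, 10, 39, 155], [251.3, 179.9])]
w2 tab [([70, 132, 18, 14, 56], [78.5, 135.9])]

260 235
258 56
```

View pics/m4.png

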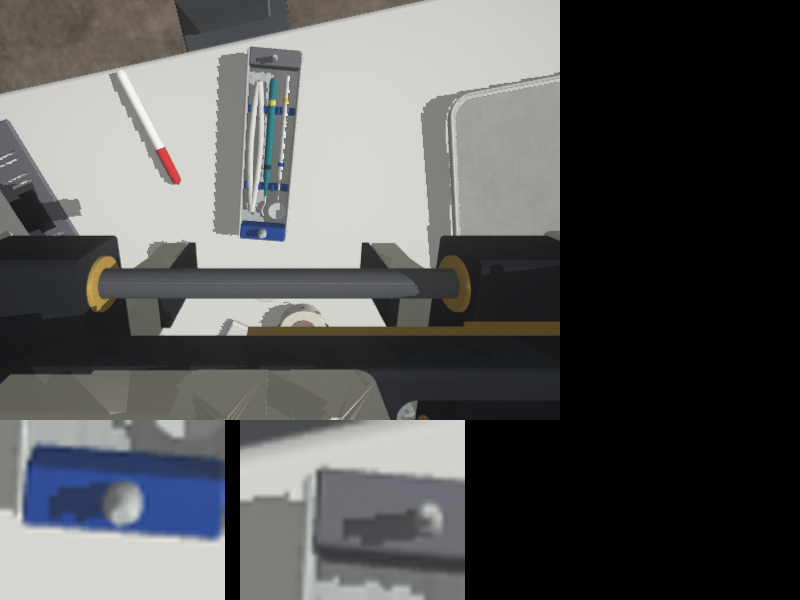

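In w4 the thick pin is at (262,233) and the slim pin at (275,58), both clear. Next I'll triangulate the points.

```bash
python3 - <<'E'
from m import *
I={n:L[n][0] for n in L}
ang=lambda a,b:np.degrees(np.arctan2(a[1]-b[1],a[0]-b[0]))
H=[('w1',(258.3,257.6)),('w2',(101.3,229.4))];S=[('w1',(255.5,100)),('w2',(76,64))]
P=[('w2',(300.75,258.25)),('w4',(262.3,233.4))];Q=[('w2',(386.7,110.8)),('w3',(269.3,116.4)),('w4',(275.2,57.8))]
for nm,o,z in(('hole',H,.009),('slot',S,.009),('thick',P,.036),('slim',Q,.036)):
    print(nm,tri([(I[n],p) for n,p in o]).round(4),[onz(I[n],p,z).round(4).tolist() for n,p in o])
for A,B,z in((H,S,.009),(P,Q,.036)):
  for n,p in A:
    for k,q in B:
      if n==k:
        a=onz(I[n],p,z);b=onz(I[n],q,z);print(n,'mid',((a+b)/2).round(4),'yaw',ang(a,b).round(2),'len',np.linalg.norm(a-b).round(4))
# cover outline in w1: grey saturation-ish
im=L['w1'][2];h=cv2.cvtColor(im,cv2.COLOR_BGR2HSV)
m=cv2.inRange(h,(100,15,0),(140,255,150));k=np.zeros_like(m);k[80:268,215:300]=m[80:268,215:300]
k=cv2.morphologyEx(k,cv2.MORPH_CLOSE,np.ones((9,9)));c=max(cv2.findContours(k,0,1)[0],key=cv2.contourArea)
c2=np.array([onz(I['w1'],p[0],.0085)[:2] for p in c],np.float32)*1000
print('cover rect w1',cv2.minAreaRect(c2))
# tab top: darker top faces
for n,b in(('w1',(235,150,275,215)),('w2',(60,110,110,190))):
    for t in(40,60,75): print(n,t,blob(n,(0,0,0),(180,255,t),b)[:1])
E
```

```text
hole [ 0.5836 -0.2139  0.0096] [[0.5839, -0.2139, 0.009], [0.5838, -0.2142, 0.009]]
slot [ 0.3975 -0.2506  0.0088] [[0.3974, -0.2506, 0.009], [0.3977, -0.2504, 0.009]]
thick [0.5661 0.034  0.03  ] [[0.5635, 0.0331, 0.036], [0.5643, 0.0347, 0.036]]
slim [0.3833 0.0871 0.034 ] [[0.3835, 0.087, 0.036], [0.3827, 0.0877, 0.036], [0.3842, 0.0862, 0.036]]
w1 mid [ 0.4906 -0.2322  0.009 ] yaw 11.12 len 0.1901
w2 mid [ 0.4908 -0.2323  0.009 ] yaw 11.03 len 0.1896
w2 mid [0.4735 0.06   0.036 ] yaw -16.67 len 0.1879
w4 mid [0.4742 0.0604 0.036 ] yaw -15.96 len 0.1873
cover rect w1 ((490.77130126953125, -232.9924774169922), (211.14613342285156, 53.495513916015625), 11.410192489624023)
w1 40 []
w1 60 [([248, 163, 17, 42, 656], [256.1, 183.4])]
w1 75 [([248, 163, 18, 43, 711], [256.1, 183.4])]
w2 40 []
w2 60 [([70, 130, 30, 44, 973], [85.0, 151.6])]
w2 75 [([69, 130, 32, 45, 1105], [84.4, 151.9])]
```

Cover: (0.4907, -0.2324), yaw 11.1°, with height and length as given. The cassette's yaw is less certain (about -16.3°), so I'm taking a closer look.

Emit:
jog_arm([
  [[1,1.5,0,-4,-0.04],[1,1.5,0,-4,-0.05],[1,0,0,0,0],[1,0,0,0,0],[1,0,0,0,0]],
])

```text
time_s: 4.6
tcp_pos: [0.5478, 0.0649, 0.1674]
eef_rot: [179.9, 0.1, 163.6]
contact_force: [0.8, 0.4, -0.2]
gripper_width: 0.0875
gripper_force: 0.0
```

```bash
python3 cap.py w5; python3 - <<'E'
import pickle
from h import *
i,s,im=pickle.load(open('w5.pkl','rb'))
W=np.zeros((600,800,3),np.uint8)
for k,p in enumerate([(0.565,.034,.032),(.383,.087,.032)]):
    u,v=map(int,proj(i,np.array(p)));print(u,v)
    x0=u-40;y0=max(v-30,0);c=im[y0:y0+60,x0:x0+80];print('crop',x0,y0);W[k*300:k*300+300,:400]=cv2.resize(c,(400,300),interpolation=cv2.INTER_CUBIC)
a=im[0:300,150:350];W[:600,400:]=cv2.resize(a,(400,600))
cv2.imwrite('pics/m5.png',W)
E
```

```text
4.6 [0.5478 0.0649 0.1674] [1.7990e+02 1.3000e-01 1.6361e+02] [  27.1   12.7  -21.4    0.   -55.8 -133.5] 0.24
252 231
crop 212 201
246 -6
crop 206 0
```

View pics/m5.png

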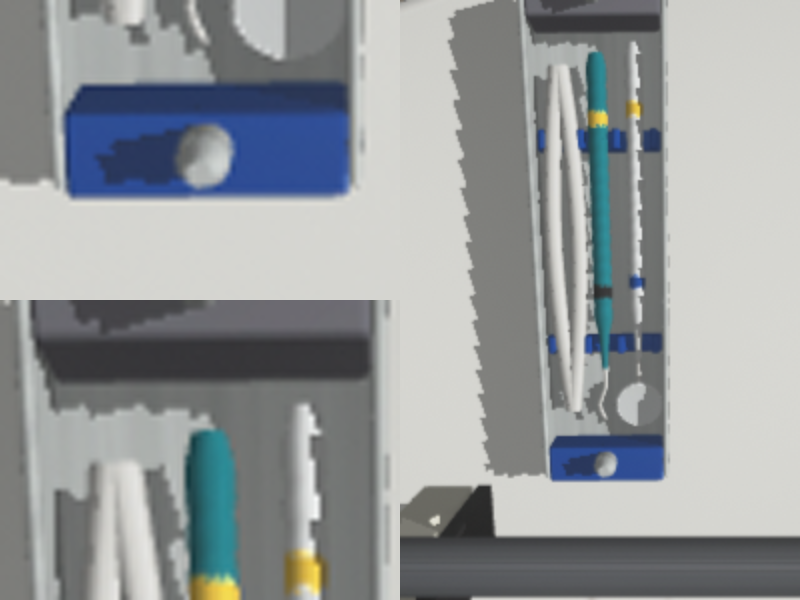

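w5 shows the blue block's top corners at (225.4,240) and (282,240), and the grey block's inner top edge at (213.4,7) to (280,7). The thick pin is at about (253,232).

```bash
python3 - <<'E'
from m import *
L['w5']=pickle.load(open('w5.pkl','rb'));I={n:L[n][0] for n in L};i=I['w5']
f=lambda u,v:onz(i,(u,v),.026)[:2]
a,b,c,d=f(225.4,240),f(282,240),f(213.4,7),f(280,7)
ang=lambda v:np.degrees(np.arctan2(v[1],v[0])).round(2)
print('corners',a.round(4),b.round(4),c.round(4),d.round(4))
fm=(a+b)/2;gm=(c+d)/2;print('front mid',fm.round(4),'grey inner',gm.round(4),'axis',ang(fm-gm),np.linalg.norm(fm-gm).round(4),'edge yaw',ang(a-b)-90,ang(c-d)-90,'w',np.linalg.norm(a-b).round(4),np.linalg.norm(c-d).round(4))
u=(fm-gm)/np.linalg.norm(fm-gm);print('centre',(fm-.105*u).round(4),'thick',(fm-.01*u).round(4),'slim',(fm-.2*u).round(4))
P=[('w2',(300.75,258.25)),('w4',(262.3,233.4)),('w5',(253,232.4))]
print('thick tri',tri([(I[n],p) for n,p in P]).round(4),[onz(I[n],p,.032).round(4).tolist() for n,p in P])
Q=[('w2',(386.7,110.8)),('w3',(269.3,116.4)),('w4',(275.2,57.8))]
print([onz(I[n],p,.032).round(4).tolist() for n,p in Q])
# blue block rects on seat plane
for n,b in(('w4',(150,200,450,262)),('w5',(200,200,300,262))):
    h=cv2.cvtColor(L[n][2],cv2.COLOR_BGR2HSV);m=cv2.inRange(h,(105,120,100),(130,255,255));k=np.zeros_like(m);k[b[1]:b[3],b[0]:b[2]]=m[b[1]:b[3],b[0]:b[2]]
    c=max(cv2.findContours(k,0,1)[0],key=cv2.contourArea);print(n,cv2.minAreaRect(np.array([onz(I[n],p[0],.026)[:2] for p in c],np.float32)*1000))
E
```

```text
corners [0.5676 0.0061] [0.5826 0.057 ] [0.3822 0.0596] [0.3969 0.1095]
front mid [0.5751 0.0316] grey inner [0.3896 0.0846] axis -15.94 0.193 edge yaw -196.43 -196.38 w 0.0531 0.0519
centre [0.4742 0.0604] thick [0.5655 0.0343] slim [0.3828 0.0865]
thick tri [0.5663 0.034  0.0299] [[0.5652, 0.0337, 0.032], [0.5656, 0.0342, 0.032], [0.5659, 0.0343, 0.032]]
[[0.3831, 0.0882, 0.032], [0.3826, 0.0876, 0.032], [0.3835, 0.0863, 0.032]]
w4 ((565.8203735351562, 33.55682373046875), (52.237548828125, 16.766939163208008), 74.0975570678711)
w5 ((566.0181884765625, 33.66436767578125), (52.26482391357422, 16.657197952270508), 73.57393646240234)
```

Emit:
jog_arm([
  [[1,-0.95,-4.95,0,0.08],[1,-0.95,-4.95,0,0.08],[1,-0.95,-4.95,0,0.08],[1,-0.95,-4.95,0,0.08],[1,-0.95,-4.95,0,0.08],[1,-0.95,-4.95,-3,0.08],[1,0,0,-3,0],[1,0,0,0,0]],
])

```text
time_s: 5.65
tcp_pos: [0.4889, -0.2328, 0.1047]
eef_rot: [179.9, -0.2, -169.0]
contact_force: [0.2, 0.1, 1.0]
gripper_width: 0.0879
gripper_force: 0.0
```

Emit:
jog_arm([
  [[1,0,0,0,0],[1,0,0,0,0]],
])

```text
time_s: 5.9
tcp_pos: [0.4916, -0.232, 0.1073]
eef_rot: [-179.9, 0.1, -168.9]
contact_force: [-0.5, -0.2, 0.8]
gripper_width: 0.0876
gripper_force: 0.0
```

Emit:
jog_arm([
  [[0,0,0,-2.5,0],[0,0,0,-2.5,0],[0,0,0,-1.5,0],[0,0,0,-1.0,0],[0,0,0,0,0],[0,0,0,0,0],[0,0,0,0,0]],
])

```text
time_s: 6.78
tcp_pos: [0.4908, -0.2326, 0.0313]
eef_rot: [-180.0, 0.1, -169.0]
contact_force: [-0.3, 0.4, 0.2]
gripper_width: 0.0439
gripper_force: 0.0
```

Emit:
jog_arm([
  [[-1,0,0,0,0],[-1,0,0,0,0],[-1,0,0,0,0],[-1,0,0,0,0],[-1,0,0,0,0]],
], force=30)

```text
time_s: 7.4
tcp_pos: [0.4903, -0.2325, 0.0306]
eef_rot: [180.0, -0.0, -168.9]
contact_force: [-0.1, -0.4, -0.4]
gripper_width: 0.0098
gripper_force: 30.0
```

Emit:
jog_arm([
  [[-1,0,0,1,0],[-1,0,0,2,0],[-1,0,0,3,0],[-1,0,0,3,0],[-1,0,0,1,0],[-1,0,0,0,0],[-1,0,0,0,0]],
])

```text
time_s: 8.28
tcp_pos: [0.4896, -0.2323, 0.1295]
eef_rot: [180.0, -0.1, -169.0]
contact_force: [-0.4, -0.8, -1.0]
gripper_width: 0.0093
gripper_force: 30.0
```

```bash
python3 cap.py w6; python3 - <<'E'
import pickle
from h import *
i,s,im=pickle.load(open('w6.pkl','rb'))
print(s['contact_force'],s['moment'])
h=cv2.cvtColor(im,cv2.COLOR_BGR2HSV);m=cv2.inRange(h,(105,120,60),(130,255,255));m[:, :200]=0;m[:,330:]=0
N,l,st,c=cv2.connectedComponentsWithStats(m)
for j in range(1,N):
    if st[j,4]>20: print(st[j],c[j].round(1),onz(i,c[j],s['tcp_pos'][2]-.022).round(4))
E
```

```text
8.275 [ 0.4896 -0.2323  0.1295] [ 1.7995e+02 -9.0000e-02 -1.6897e+02] [ -4.7  14.3 -24.9  -0.  -50.9 -74.3] 0.43
[-0.41913997 -0.80162632 -1.0371148 ] [-0.01407329  0.00443652 -0.00747403]
```

View pics/w6.png

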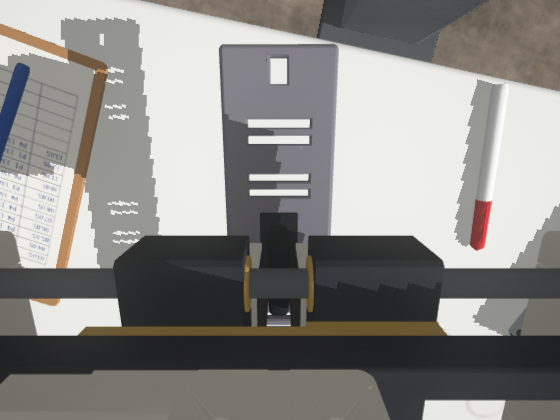

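w6 shows the cover held straight by its tab, with the slot at about (279,71) and the blue end hidden by the gripper. I'll check its pose in the hand.

```bash
cat > held.py <<'E'
import pickle,sys
from h import *
i,s,im=pickle.load(open(sys.argv[1]+'.pkl','rb'));g=cv2.cvtColor(im,cv2.COLOR_BGR2GRAY)
z=s['tcp_pos'][2]-.0245;yaw=np.radians(s['eef_rot'][2]-180)
u=np.array([np.cos(yaw),np.sin(yaw)]);v=np.array([-u[1],u[0]])
def loc(p,z):
    d=onz(i,p,z)[:2]-s['tcp_pos'][:2];return (np.array([d@u,d@v])*1000).round(1)
x0,y0,x1,y1=262,50,296,94
m=cv2.inRange(g[y0:y1,x0:x1],150,255);N,l,st,c=cv2.connectedComponentsWithStats(m)
for j in range(1,N):
    if st[j,4]>40: print('slot',st[j],(c[j]+[x0,y0]).round(1),loc(c[j]+[x0,y0],z))
for y in(60,110,155,200): # plate edges on rows
    row=g[y].astype(float);e=np.where(row[200:360]<130)[0]+200;print(y,e.min(),e.max(),loc((e.min(),y),z+.0015),loc((e.max(),y),z+.0015))
col=g[30:60,250].astype(int);y=30+np.where(col<130)[0].min();print('end row',y,loc((250,y),z+.0015),loc((310,y),z+.0015))
E
python3 held.py w6
```

```text
slot [  7   8  18  26 455] [277.7  70.3] [-94.8  -1.8]
60 220 289 [-99. -29.] [-99.    3.5]
110 222 303 [-76.6 -29. ] [-76.6  10.5]
155 224 325 [-54.9 -29. ] [-54.9  22. ]
200 226 327 [-31.6 -29. ] [-31.6  23.9]
end row 45 [-105.4  -14.7] [-105.4   13.2]
```

The cover is straight in the hand, and the camera has about a 1.6 mm sideways bias. I'm carrying the cover over the cassette, then I'll look for the slim pin through the slot.

Emit:
jog_arm([
  [[-1,-0.1,1.5,0,-0.025],[-1,-0.2,3.5,0,-0.05],[-1,-0.2,4,0,-0.07],[-1,-0.2,4,0,-0.07],[-1,-0.2,4,0,-0.07],[-1,-0.2,4,0,-0.07],[-1,-0.2,4,0,-0.06],[-1,-0.2,3,0,-0.04]],
])

```text
time_s: 9.32
tcp_pos: [0.4747, 0.0488, 0.1297]
eef_rot: [-179.9, -0.1, 164.9]
contact_force: [-0.1, -0.8, -0.7]
gripper_width: 0.0097
gripper_force: 30.0
```

Emit:
jog_arm([
  [[-1,0,1.4,0,-0.02],[-1,0,0,-2,0],[-1,0,0,-2,0],[-1,0,0,-0.7,0],[-1,0,0,0,0],[-1,0,0,0,0],[-1,0,0,0,0]],
])

```text
time_s: 10.2
tcp_pos: [0.4757, 0.0616, 0.0842]
eef_rot: [180.0, 0.1, 163.8]
contact_force: [-1.1, 0.4, -1.2]
gripper_width: 0.01
gripper_force: 30.0
```

```bash
python3 cap.py w7; python3 held.py w7; python3 - <<'E'
import pickle,cv2,numpy as np
i,s,im=pickle.load(open('w7.pkl','rb'));g=cv2.cvtColor(im,cv2.COLOR_BGR2GRAY)
print(g[50:92:2,262:296:2])
E
```

```text
10.2 [0.4757 0.0616 0.0842] [1.7995e+02 5.0000e-02 1.6383e+02] [  31.    12.3  -35.5    0.   -42.1 -137.1] 0.11
60 219 289 [-98.2 -29.2] [-98.2   3.6]
110 221 312 [-75.8 -29.3] [-75.8  15. ]
155 223 329 [-54.1 -29.3] [-54.1  24.2]
200 225 328 [-30.8 -29.3] [-30.8  24.6]
end row 30 [-110.8  -14.4] [-110.8   13.1]
[[128 129 129 129 130 129 129 129 129 130 130 130 129 130 130 130 130]
 [130 130 129 130 130 130 129 130 130 130 130 129 130 130 131 130 130]
 [131 130 125 123 105 105 104 104 104 102 100 100  98 100 131 131 131]
 [131 131  97 138  92  90  88  86  85  83  82  81  80  90 131 131 132]
 [130 131 125 139 119 112 112 113 113 113 112 113 107  90 132 131 132]
 [131 131 131 139 117 127 127 127 127 127 127 127 121  89 131 132 132]
 [131 130 131 138 128 130 131 131 132 131 131 131 125  93 132 132 132]
 [131 131 131 138 129 130 130 130 130 131 131 132 125  93 132 131 132]
 [130 130 131 138 128 130 130 129 130 130 130 130 122  91 131 131 131]
 [130 130 130 139 129 130 134 132 133 130 130 130 122  92 131 130 131]
 [130 130 131 139 129 126 120 131 157 137 130 130 122  90 131 131 131]
 [130 130 130 138 105 111 137 140 132 216 129 129 121  90 131 131 131]
 [130 130 130 139 109 108 136 137 121 220 129 130 122  90 131 131 131]
 [130 130 130 137 110 106 107 112 174 210 129 130 122  90 131 131 131]
 [130 129  97 137 106 111 106 115 157 181 129 129 121  90 131 130 131]
 [131 124  95 136 106  95 144 120 135 143 129 129 122  92 131 132 131]
 [131 130  88 135 111  94 103 118 128 129 128 129 122  92 131 131 131]
 [130 130 124 132 129 122 120 119 118 117 115 113 109  97 131 131 131]
 [130 131 124 130 131 130 130 131 130 130 130 130 131 131 131 130 130]
 [128 129 129 129 130 129 129 129 129 129 129 130 129 129 129 130 129]
 [129 129 129 128 128 128 129 128 129 128 129 129 129 129 129 129 129]]
```

```bash
python3 - <<'E'
import pickle
from h import *
i,s,im=pickle.load(open('w7.pkl','rb'));g=cv2.cvtColor(im,cv2.COLOR_BGR2GRAY)
print('     ',*range(266,291))
for y in range(66,86): print(y,*g[y,266:291])
V=np.array(i['view']);c=-V[:3,:3].T@V[:3,3]
u=np.array([np.cos(np.radians(-16.2)),np.sin(np.radians(-16.2))]);v=np.array([-u[1],u[0]])
print('cam rel tcp (u,v,z)',(c[:2]-s['tcp_pos'][:2])@u,(c[:2]-s['tcp_pos'][:2])@v,c[2])
# project pin axis expected with camera-consistent bias (cover slot true centre at -95,0 seen at slotpx)
t=s['tcp_pos'];
for nm,dx,dy,z in(('slot top',-.095,0,t[2]-.022),('slot bot',-.095,0,t[2]-.027),('pin top',-.095,0,.040),('pin mid',-.095,0,.033),('pin base',-.095,0,.026)):
    print(nm,np.round(proj(i,np.r_[t[:2]+dx*u+dy*v,z]),1))
E
```

```text
266 267 268 269 270 271 272 273 274 275 276 277 278 279 280 281 282 283 284 285 286 287 288 289 290
66 131 133 138 141 128 130 130 130 130 129 129 130 130 130 130 130 130 130 130 131 122 77 91 132 131
67 131 132 139 143 128 130 130 130 130 130 130 130 130 130 130 130 129 130 130 130 122 79 92 132 132
68 130 133 139 143 129 130 130 131 134 130 132 133 133 130 130 130 130 129 130 130 122 78 92 132 131
69 131 132 140 144 129 130 129 131 142 132 136 138 149 136 130 130 130 130 130 130 122 79 91 131 131
70 131 131 139 145 129 129 126 120 120 128 131 130 157 170 137 130 130 130 130 130 122 80 90 131 131
71 130 131 139 144 125 122 120 122 136 137 139 137 147 200 175 130 130 130 131 130 123 80 91 131 131
72 130 131 138 142 105 98 111 122 137 139 140 138 132 146 216 138 129 129 129 129 121 80 90 131 131
73 130 131 138 141 107 107 111 124 138 139 138 138 131 145 221 175 129 129 129 129 121 81 90 131 131
74 130 132 139 141 109 112 108 117 136 139 137 133 121 142 220 191 129 129 130 129 122 81 90 131 131
75 130 131 138 141 109 109 107 110 122 133 131 124 123 153 216 190 129 129 130 129 122 81 89
[... 500 characters left out ...]
31 131
81 86 98 135 139 106 84 85 94 101 104 105 109 126 133 129 129 129 129 129 129 123 86 92 130 131
82 88 106 135 138 111 95 94 95 103 118 118 120 128 128 129 129 128 129 129 129 122 86 92 130 131
83 103 125 134 138 120 127 127 127 127 126 126 126 127 126 126 125 126 126 126 125 119 88 92 131 131
84 124 97 132 135 129 123 122 122 120 119 119 118 118 117 117 115 115 114 113 112 109 100 97 131 131
85 123 97 131 132 133 132 131 130 129 129 128 128 127 126 125 125 125 124 123 122 120 119 114 131 131
cam rel tcp (u,v,z) -0.06871548549475048 -0.0014783307655710856 0.22358605565886686
slot top [281.4  66.9]
slot bot [281.3  68.8]
pin top [281.   74.2]
pin mid [280.9  76.2]
pin base [280.8  78. ]
```

The pin's tip shows in the slot at about (276,73), so the cover needs to shift about 1.6 mm toward the grey end. I'm correcting that, going lower and looking again.

Emit:
jog_arm([
  [[-1,-0.16,0.03,0,0.005],[-1,0,0,-0.7,0],[-1,0,0,-0.7,0],[-1,0,0,0,0],[-1,0,0,0,0],[-1,0,0,0,0]],
])

```text
time_s: 11.0
tcp_pos: [0.4739, 0.0619, 0.0697]
eef_rot: [180.0, 0.0, 164.1]
contact_force: [-0.3, 0.1, -1.8]
gripper_width: 0.0098
gripper_force: 30.0
```

```bash
python3 cap.py w8; cat > slot.py <<'E'
import pickle,sys
from h import *
i,s,im=pickle.load(open(sys.argv[1]+'.pkl','rb'));g=cv2.cvtColor(im,cv2.COLOR_BGR2GRAY)
print(s['contact_force'].round(2),s['moment'].round(3))
print('     ',*range(264,292))
for y in range(50,92): print(y,*g[y,264:292])
t=s['tcp_pos'];a=np.radians(s['eef_rot'][2]-180);u=np.array([np.cos(a),np.sin(a)])
for nm,z in(('slot top',t[2]-.022),('slot bot',t[2]-.027),('pin top',.040),('pin base',.026)): print(nm,np.round(proj(i,np.r_[t[:2]-.095*u,z]),1))
E
python3 slot.py w8
```

```text
11.0 [0.4739 0.0619 0.0697] [1.7999e+02 1.0000e-02 1.6412e+02] [  31.1   13.4  -36.6    0.   -40.  -137. ] 0.1
[-0.32  0.07 -1.81] [-0.057 -0.003  0.033]
      264 265 266 267 268 269 270 271 272 273 274 275 276 277 278 279 280 281 282 283 284 285 286 287 288 289 290 291
50 130 129 129 129 130 129 130 129 129 130 129 130 130 130 130 129 129 130 130 130 130 130 130 130 130 130 130 130
51 129 129 129 129 129 130 130 130 130 130 129 130 130 130 129 130 129 130 130 129 130 130 130 130 130 130 130 130
52 129 129 129 130 130 130 131 130 130 130 130 130 131 130 130 131 130 130 130 131 131 130 131 130 130 131 131 131
53 131 131 131 131 129 127 127 126 127 127 127 126 127 126 127 127 126 126 126 126 126 126 126 126 126 130 132 132
54 131 130 131 130 123 108 107 106 105 106 105 105 104 102 104 103 102 101 100 100 100 100 98 98 101 123 132 131
55 130 131 131 133 137 121 107 106 106 105 104 105 104 103 103 101 100 99 97 96 94 94 91 89 92 122 131 132
56 130 131 131 133 138 127 92 90 89 89 88 88 87 85 85 85 84 83 83 83 81 81 80 82 90 123 132 131
57 131 131 131 133 139 126 82 75 75 74 74 75 74 75 7
[... 3133 characters left out ...]
31 130 130 130 130 131 130 130 130
87 129 129 129 129 129 129 129 129 129 129 129 129 129 129 129 129 129 129 129 129 129 129 129 129 129 129 129 129
88 129 129 129 129 129 128 130 129 129 129 129 129 129 128 129 129 129 129 128 129 129 129 129 130 129 129 130 129
89 129 129 129 128 129 129 129 129 129 129 129 129 129 129 129 129 129 129 128 129 129 130 129 129 129 129 129 129
90 128 128 129 128 128 129 129 129 128 129 129 128 129 128 128 129 129 128 128 129 129 129 129 129 129 130 129 128
91 129 128 128 128 129 128 128 129 128 128 129 128 129 128 129 128 129 128 129 129 129 128 129 129 129 129 129 129
slot top [281.3  67. ]
slot bot [281.2  68.8]
pin top [281.2  69.7]
pin base [281.   74.2]
```

The pin now sits centred in the slot along x and within 0.5 mm across. I'm lowering in small steps while watching the force.

Emit:
jog_arm([
  [[-1,0,-0.02,-0.2,0.001],[-1,0,0,-0.2,0],[-1,0,0,-0.2,0],[-1,0,0,-0.2,0],[-1,0,0,0,0],[-1,0,0,0,0]],
])

```text
time_s: 11.8
tcp_pos: [0.4738, 0.0616, 0.0616]
eef_rot: [-180.0, 0.0, 164.2]
contact_force: [-0.3, -0.3, -2.0]
gripper_width: 0.0098
gripper_force: 30.0
```

Emit:
jog_arm([
  [[-1,0,0,-0.15,0],[-1,0,0,-0.15,0],[-1,0,0,-0.15,0],[-1,0,0,-0.15,0],[-1,0,0,0,0],[-1,0,0,0,0]],
])

```text
time_s: 12.55
tcp_pos: [0.4737, 0.0616, 0.0556]
eef_rot: [-180.0, -0.0, 164.2]
contact_force: [-0.4, 0.7, -1.4]
gripper_width: 0.01
gripper_force: 30.0
```

```bash
python3 -c "
from plant import r
s=r.get_state();print(s['tcp_pos'].round(4),s['eef_rot'].round(2),s['contact_force'].round(2),s['moment'].round(3))"
```

```text
[0.4737 0.0616 0.0556] [-180.     -0.    164.18] [-0.41  0.71 -1.37] [-0.055 -0.04  -0.065]
```

Emit:
jog_arm([
  [[-1,0,0,-0.1,0],[-1,0,0,-0.1,0],[-1,0,0,-0.1,0],[-1,0,0,0,0],[-1,0,0,0,0]],
])

```text
time_s: 13.18
tcp_pos: [0.4737, 0.0616, 0.0525]
eef_rot: [-180.0, -0.0, 164.2]
contact_force: [0.2, 0.9, -0.8]
gripper_width: 0.0097
gripper_force: 30.0
```

Emit:
jog_arm([
  [[-1,0,0,-0.05,0],[-1,0,0,-0.05,0],[-1,0,0,0,0],[-1,0,0,0,0]],
])

```text
time_s: 13.68
tcp_pos: [0.4737, 0.0616, 0.0525]
eef_rot: [180.0, 0.0, 164.2]
contact_force: [-5.6, 0.2, 13.2]
gripper_width: 0.0099
gripper_force: 30.0
```

It is seated at the predicted height (0.0525), with firm contact. I'll release, rise and check.

Emit:
jog_arm([
  [[-0.4,0,0,0.05,0],[-0.4,0,0,0,0],[-0.4,0,0,0,0],[-0.4,0,0,0,0],[-0.4,0,0,2,0],[-0.4,0,0,3,0],[1,0,0,4,0],[1,0,0,4,0]],
])

```text
time_s: 14.68
tcp_pos: [0.4735, 0.0615, 0.1832]
eef_rot: [-180.0, -0.0, 164.2]
contact_force: [0.7, 0.7, -0.4]
gripper_width: 0.0412
gripper_force: 0.0
```

Emit:
jog_arm([
  [[1,3,-1,2,0],[1,0,0,0,0],[1,0,0,0,0],[1,0,0,0,0]],
])

```text
time_s: 15.18
tcp_pos: [0.5027, 0.0515, 0.2011]
eef_rot: [-179.9, -0.1, 164.2]
contact_force: [0.6, -0.2, -1.3]
gripper_width: 0.0807
gripper_force: 0.0
```

```bash
python3 cap.py w9; cat > chk.py <<'E'
import sys,pickle
from h import *
i,s,im=pickle.load(open(sys.argv[1]+'.pkl','rb'));h=cv2.cvtColor(im,cv2.COLOR_BGR2HSV)
m=cv2.inRange(h,(105,120,60),(130,255,255));m[272:]=0
N,l,st,c=cv2.connectedComponentsWithStats(m)
for j in range(1,N):
    if st[j,4]>30: print('blue',st[j],c[j].round(1),onz(i,c[j],.031).round(4))
m=cv2.inRange(h,(105,12,60),(140,255,150));m[272:]=0;m=cv2.morphologyEx(m,cv2.MORPH_CLOSE,np.ones((9,9)))
for c in sorted(cv2.findContours(m,0,1)[0],key=cv2.contourArea)[-3:]:
    q=np.array([onz(i,p[0],.031)[:2] for p in c],np.float32)*1000;print(cv2.boundingRect(c),cv2.minAreaRect(q))
g=cv2.cvtColor(im,cv2.COLOR_BGR2GRAY);a=np.radians(s['eef_rot'][2]-180);u=np.array([np.cos(a),np.sin(a)])
m=cv2.inRange(h,(0,0,0),(180,255,60));m[:, :200]=0;m[:,360:]=0;m[232:]=0
N,l,st,c=cv2.connectedComponentsWithStats(m)
for j in range(1,N):
    if st[j,4]>150: print('dark',st[j],c[j].round(1),onz(i,c[j],.057).round(4))
E
python3 chk.py w9
```

```text
15.175 [0.5027 0.0515 0.2011] [-1.7994e+02 -9.0000e-02  1.6418e+02] [  28.1    6.6  -24.    -0.   -59.5 -133.9] 0.27
blue [258 250  12  17 204] [263.5 258. ] [0.5612 0.0169 0.031 ]
blue [273 251  16  15  87] [280.8 257.9] [0.566  0.0345 0.031 ]
blue [292 250  12  17 204] [297.5 258. ] [0.5709 0.0513 0.031 ]
(152, 269, 5, 1) ((541.6328125, -98.30455017089844), (4.242401599884033, 3.0428172976826318e-05), 74.20638275146484)
(98, 239, 33, 24) ((508.997802734375, -130.0638427734375), (33.36876678466797, 25.48166847229004), 66.99042510986328)
(157, 0, 171, 272) ((451.38470458984375, 50.399471282958984), (119.78701782226562, 282.0523681640625), 87.43428039550781)
dark [ 270  141   21   53 1031] [280.  166.4] [0.4705 0.0605 0.057 ]
```

Emit:
jog_arm([
  [[1,2,4,0,0],[1,0,4,0,0],[1,0,0,0,0],[1,0,0,0,0],[1,0,0,0,0]],
])

```text
time_s: 15.85
tcp_pos: [0.5234, 0.131, 0.2019]
eef_rot: [-180.0, -0.0, 164.1]
contact_force: [-0.4, -0.5, 0.0]
gripper_width: 0.0877
gripper_force: 0.0
```

```bash
python3 cap.py w10; python3 chk.py w10; python3 - <<'E'
import pickle
from h import *
D={n:pickle.load(open(n+'.pkl','rb')) for n in('w9','w10')}
t=np.array([.4737,.0616]);a=np.radians(-15.8);u=np.array([np.cos(a),np.sin(a)]);v=np.array([-u[1],u[0]])
P={}
for n,(i,s,im) in D.items():
    h=cv2.cvtColor(im,cv2.COLOR_BGR2HSV);m=cv2.inRange(h,(105,120,60),(130,255,255));m[272:]=0
    N,l,st,c=cv2.connectedComponentsWithStats(m);b=sorted([(c[j]) for j in range(1,N) if 150<st[j,4]],key=lambda c:c[0])
    # slats/slot: bright/dark details - outline corners of plate at grey end
    g=cv2.cvtColor(im,cv2.COLOR_BGR2GRAY);p=proj(i,np.r_[t-.095*u,.031]);print(n,'slot expected',np.round(p,1))
    x,y=int(p[0]),int(p[1]);print(g[max(y-12,0):y+13,x-14:x+14:1] if n=='w10' else '')
    P[n]=b
for k in range(min(map(len,P.values()))): print('patch',tri([(D[n][0],P[n][k]) for n in P]).round(4))
E
```

```text
15.85 [0.5234 0.131  0.2019] [-1.7999e+02 -1.0000e-02  1.6415e+02] [  34.9    9.8  -20.    -0.   -60.2 -140.7] 0.31
blue [213 251  13  17 208] [219.4 258.9] [0.5707 0.0514 0.031 ]
blue [196 252  15  15  68] [204.5 258.7] [0.5663 0.0364 0.031 ]
(382, 269, 19, 3) ((632.6106567382812, 222.70938110351562), (19.107606887817383, 2.316162586212158), 74.15742492675781)
(90, 237, 29, 23) ((525.228515625, -60.44934844970703), (29.14636993408203, 24.431076049804688), 68.4824447631836)
(120, 0, 137, 272) ((456.6473388671875, 63.65028762817383), (116.95100402832031, 257.0935974121094), 72.36624145507812)
dark [200 142   7  53 311] [202.5 170.4] [0.4759 0.0723 0.057 ]
w9 slot expected [282.2  59.5]

w10 slot expected [190.5  61.7]
[[206 207 207 207 207 207 207 207 207 207 207 207 207 207 208 208 207 207
  208 207 208 207 208 207 208 208 208 208]
 [124 124 124 123 124 124 124 124 124 124 124 124 125 124 125 125 124 124
  125 124 125 124 125 125 125 125 125 125]
 [109 109 109 109 109 109 109 109 110 109 108 109 109 110 109 110 109 110
  110 110 109 110 110 111 110 111 111 111]
 [112 113 112 112 113 
[... 1884 characters left out ...]
121 118  79  83  82  75  74  75  75  76
   88 114 115 115 115 115 115 115 116 115]
 [113 113 113 113 113 113 113 115 122 127 113 113 107  75  75  75  76  76
   87 106 115 115 115 115 115 115 115 116]
 [113 112 112 113 113 114 113 114 120 125 112 112 107  83  83  82  82  84
   90 104 115 115 115 115 115 115 116 116]
 [113 113 113 113 113 113 113 113 117 119 113 112 110 110 110 108 107 106
  105 107 115 115 115 115 115 116 115 116]
 [113 112 113 113 113 113 113 112 113 114 113 113 115 115 114 115 115 115
  114 116 114 115 115 115 115 115 115 115]
 [113 113 113 113 113 113 113 113 114 114 113 114 114 115 114 115 115 115
  114 115 115 115 115 115 115 115 116 115]]
patch [ 0.658  -0.0234 -0.2087]
```

The blue patch rays from two views agree at z = 0.031, and the pin stands through the slot, so the cover is flush. Now I'll go to the cassette's sides.

Emit:
jog_arm([
  [[1,-2.5,-3.5,0,0],[1,-2.5,-3.45,-2,0],[1,0,0,-4,0],[1,0,0,-3,0],[1,0,0,-1,0],[1,0,0,0,0],[1,0,0,0,0],[1,0,0,0,0]],
])

```text
time_s: 16.9
tcp_pos: [0.4743, 0.0625, 0.103]
eef_rot: [179.9, 0.1, 164.2]
contact_force: [-1.0, 0.6, 0.4]
gripper_width: 0.0875
gripper_force: 0.0
```

Emit:
jog_arm([
  [[1,-0.05,-0.08,-2,0],[1,0,0,-2,0],[1,0,0,-2,0],[1,0,0,-1,0],[1,0,0,-0.5,0],[1,0,0,0,0],[1,0,0,0,0]],
])

```text
time_s: 17.77
tcp_pos: [0.4736, 0.0615, 0.0276]
eef_rot: [180.0, 0.0, 164.2]
contact_force: [-0.9, 0.7, 0.2]
gripper_width: 0.0876
gripper_force: 0.0
```

Emit:
jog_arm([
  [[1,0,0,-0.5,0],[1,0,0,0,0],[0,0,0,0,0],[-1,0,0,0,0],[-1,0,0,0,0],[-1,0,0,0,0],[-1,0,0,0,0],[-1,0,0,0,0]],
], force=50)

```text
time_s: 18.77
tcp_pos: [0.4733, 0.0613, 0.0221]
eef_rot: [180.0, 0.0, 164.2]
contact_force: [-0.0, 0.8, 0.6]
gripper_width: 0.0574
gripper_force: 50.0
```

Emit:
jog_arm([
  [[-1,0,0,0.3,0],[-1,0,0,0.6,0],[-1,0,0,0.6,0],[-1,0,0,0.5,0],[-1,0,0,0,0],[-1,0,0,0,0]],
])

```text
time_s: 19.52
tcp_pos: [0.4731, 0.0613, 0.042]
eef_rot: [180.0, -0.0, 164.2]
contact_force: [0.3, 0.2, -4.9]
gripper_width: 0.0575
gripper_force: 50.0
```

```bash
python3 -c "
from plant import r
s=r.get_state();print(s['tcp_pos'].round(4),s['eef_rot'].round(2),s['contact_force'].round(2),s['moment'].round(3),s['gripper_width'])"
```

```text
[0.4731 0.0613 0.042 ] [ 1.8000e+02 -1.0000e-02  1.6417e+02] [ 0.3   0.25 -4.92] [-0.089 -0.055 -0.019] 0.0574910419114282
```

Emit:
jog_arm([
  [[-1,0,0,1,0],[-1,0,0,1.8,0],[-1,0,0,2.2,0],[-1,0,0,2.2,0],[-1,0,0,2.2,0],[-1,0,0,1.8,0],[-1,0,0,1,0],[-1,0,0,0.3,0]],
])

```text
time_s: 20.52
tcp_pos: [0.4732, 0.0613, 0.1676]
eef_rot: [180.0, 0.0, 164.2]
contact_force: [1.6, -0.6, -6.1]
gripper_width: 0.0576
gripper_force: 50.0
```

Emit:
jog_arm([
  [[-1,0,0,0,0],[-1,0,0,0,0],[-1,0,0,0,0],[-1,0,0,0,0]],
])

```text
time_s: 21.02
tcp_pos: [0.4731, 0.0613, 0.1668]
eef_rot: [-180.0, -0.0, 164.2]
contact_force: [0.7, 0.1, -5.6]
gripper_width: 0.0574
gripper_force: 50.0
```

```bash
python3 cap.py w11; python3 - <<'E'
import pickle
from h import *
i,s,im=pickle.load(open('w11.pkl','rb'));g=cv2.cvtColor(im,cv2.COLOR_BGR2GRAY)
print(s['contact_force'].round(2),s['moment'].round(3),s['gripper_width'])
t=s['tcp_pos'];u=np.array([np.cos(np.radians(s['eef_rot'][2]-180)),np.sin(np.radians(s['eef_rot'][2]-180))])
z=t[2]-.0221+.031;p=proj(i,np.r_[t[:2]-.095*u,z]);e=proj(i,np.r_[t[:2]-.1065*u,z]);print('slot exp',np.round(p,1),'end exp',np.round(e,1))
x,y=int(p[0]),int(p[1])
print(g[max(y-36,0):y+30:2,x-24:x+24:2])
# scene camera: side view, tilt by blue block / patches and held plate edge
c=r.capture("scene");ci=r.camera_info("scene");pickle.dump((ci,c),open('sc.pkl','wb'))
h=cv2.cvtColor(c,cv2.COLOR_BGR2HSV);m=cv2.inRange(h,(105,120,60),(130,255,255))
b=np.r_[t[:2]+.1*u,z];print('blue end exp',np.round(proj(ci,b),1),'grey end exp',np.round(proj(ci,np.r_[t[:2]-.1065*u,z]),1))
N,l,st,cc=cv2.connectedComponentsWithStats(m)
print([(st[j].tolist(),cc[j].round(1).tolist()) for j in range(1,N) if st[j,4]>15])
E
```

```text
21.025 [0.4731 0.0613 0.1668] [-1.7998e+02 -2.0000e-02  1.6417e+02] [  31.1    5.8  -30.    -0.   -54.2 -136.9] 0.14
[ 0.72  0.08 -5.56] [-0.105  0.009 -0.026] 0.05740674835449854
slot exp [282.1  52.4] end exp [282.2  18. ]
[[ 82  87 127  87  88  88  90  90  90  90  91  90  86 100 106 107 105 109
  112 110 109 111 110 114]
 [ 79  84 123  88  88  89  91  90  91  91  90  93 103 101 107 110 108 110
  115 110 109 109 110 110]
 [ 81  83 120  92  91  91  91  89  89  91  91  93  72 103 105 110 109 107
  113 113 109 108 108 108]
 [ 80  81 112  99  89  88  90  91  92  92  91  91 100  98 103 104 108 104
  111 117 111 114 112 109]
 [ 86  85 105  90  92  93  94  93  92  93  93  94  92  87  98  97 101  96
  103 110 107 109 110 108]
 [113 114 113 113 113 113 113 114 114 113 114 114 114 113 114 114 113 114
  114 114 114 114 114 114]
 [120 120 120 120 121 120 120 121 121 120 121 120 120 121 121 121 121 121
  120 121 120 121 121 120]
 [127 126 127 127 127 127 127 127 126 127 127 127 127 127 127 127 128 127
  127 127 128 126 127 127]
 [126 126 126 125 125 126 126 126 126 126 126 126 126 126 126 126 1
[... 2020 characters left out ...]
87 119
  129 129 129 130 130 129]
 [129 129 129 129 131 140 125 125 125 124  86  87  86  86  86  85  90 118
  130 129 130 129 130 130]
 [130 130 130 129 130 129 128 127 125 123 123 121 119 118 117 116 111 121
  129 130 130 130 130 130]
 [128 128 128 128 128 128 128 128 128 128 128 128 128 128 128 128 128 128
  128 128 128 129 128 128]
 [127 128 128 127 127 128 128 127 128 128 127 127 128 128 127 128 128 128
  128 127 128 128 128 129]]
blue end exp [284.4 154.4] grey end exp [355.3 180.3]
[([394, 151, 19, 6, 82], [402.7, 153.3]), ([390, 164, 26, 9, 47], [401.6, 167.7]), ([26, 308, 99, 66, 703], [75.2, 340.0]), ([61, 344, 52, 62, 1408], [85.5, 371.1]), ([139, 348, 14, 11, 21], [145.1, 353.9])]
```

Held at 0.167 m with width and force steady. Next is a check that it is level: the plate's width along its length must stay constant when cast on a level plane.

```bash
python3 - <<'E'
import pickle
from h import *
i,s,im=pickle.load(open('w11.pkl','rb'));g=cv2.GaussianBlur(cv2.cvtColor(im,cv2.COLOR_BGR2GRAY),(3,3),0).astype(float)
t=s['tcp_pos'];a=np.radians(s['eef_rot'][2]-180);u=np.array([np.cos(a),np.sin(a)]);v=np.array([-u[1],u[0]])
z=t[2]-.0221+.031
loc=lambda p:np.array([(onz(i,p,z)[:2]-t[:2])@u,(onz(i,p,z)[:2]-t[:2])@v])*1000
for y in(50,70,90,110,130,150,170,190,210):
    d=np.abs(np.diff(g[y]));out=[]
    for lo,hi in((170,232),(315,385)):
        k=[x for x in range(lo,hi) if d[x]>8 and d[x]>=d[x-1] and d[x]>d[x+1]]
        out.append([(x,round(loc((x+.5,y))[1],1)) for x in k])
    print(y,round(loc((280,y))[0],1),out)
E
```

```text
50 -95.8 [[(172, np.float64(-41.1)), (205, np.float64(-28.7)), (208, np.float64(-27.6))], [(352, np.float64(26.4))]]
70 -88.9 [[(179, np.float64(-39.0)), (181, np.float64(-38.2)), (204, np.float64(-29.5)), (206, np.float64(-28.7)), (209, np.float64(-27.6))], [(347, np.float64(24.9)), (351, np.float64(26.4))]]
90 -81.7 [[(175, np.float64(-41.1)), (178, np.float64(-40.0)), (182, np.float64(-38.4)), (206, np.float64(-29.1)), (210, np.float64(-27.6))], [(346, np.float64(24.9)), (350, np.float64(26.4))]]
110 -74.4 [[(207, np.float64(-29.2)), (211, np.float64(-27.6))], [(345, np.float64(24.9)), (349, np.float64(26.5))]]
130 -66.8 [[(208, np.float64(-29.2)), (212, np.float64(-27.6))], [(320, np.float64(15.4)), (344, np.float64(24.9)), (348, np.float64(26.5))]]
150 -58.9 [[(210, np.float64(-28.9)), (213, np.float64(-27.6))], [(319, np.float64(15.2)), (343, np.float64(24.9)), (347, np.float64(26.5))]]
170 -50.8 [[(211, np.float64(-28.9)), (214, np.float64(-27.7))], [(342, np.float64(24.9)), (346, np.float64(26.6))]]
190 -42.5 [[(212, np.float64(-28.9)), (215, np.float64(-27.7))], [(318, np.float64(15.4)), (341, np.float64(25.0)), (345, np.float64(26.6))]]
210 -33.8 [[(213, np.float64(-29.0)), (216, np.float64(-27.7))], [(317, np.float64(15.2)), (340, np.float64(25.0)), (343, np.float64(26.2))]]
```

Width is constant (52.5 to 52.7 mm) along the plate, so the cassette is level and the cover flush. The underside is about 14.5 cm up and the cassette is at rest, so I'm handing the job in.

```bash
python3 -c "
from plant import r
print(r.close_job())"
```

```text
the job is handed in; nothing more can be done
None
```

The cover sits flush on the cassette, blue end to blue end, and the arm is holding the cassette level and still by its long sides, about 14.5 cm above the clear front of the worktop. The job is handed in at about 21 s of the 48 s allowed.

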